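# Empty the vial labeller's catch tray into the tote

### The job

Press the lever on the side of the vial labeller all the way down until its spring catch holds it and the clear cover over the catch tray stays open by itself. Then take the two finished vials out of the catch tray and lay them gently on their sides in the grey tote, one vial in each compartment (either vial in either one). Leave the cover standing open and the things round about where they are.

Things in the scene. Friction and masses are not known exactly. Their poses are not given: they have to be found in the camera images.
- labeller: White benchtop vial labeller, fixed, at one side of the work, tote at the other. Origin on the table under the middle of its catch tray (inside x -64..66, y +-90 mm, dark liner at z 8; front wall 28 high, side walls 28 at front to 56 at back). x points back into the housing (x 66..174, y +-95, z to 178 mm), y to its left, z up. Label roll on the left out to y 131, lever on the right.
- cover (a joint): Clear flat cover, 134 x 184 x 3 mm, over the catch tray, hinged at its back edge (labeller x 66, z 60 mm). 0 = closed over the vials, sloping down to the front wall. Linked to the lever: opens 2.94 rad per rad of lever; about 2.02 = held open by the catch, leaning back to the housing.
- lever (a joint): Aluminium lever on the housing's right (pivot at labeller x 115, z 85 mm, 110 mm to the pad). 0 = up, at rest; 0.77 = bottom stop. A spring pushes it up (2 to 6 N at the pad); from about 0.45 the catch adds some 2 N. At about 0.71 the catch snaps over its pin and it stays at about 0.69 when let go; pressed less, it springs up and the cover shuts.
- lever_pad (a point): Middle of the top face of the lever's black ribbed pad (32 mm in x, 54 mm in y), pressed straight down. Moves with the lever: at rest at labeller (19, -171, 139) mm, tilted 25 degrees, front edge high; latched (7, -171, 65) mm, tilted 15 degrees, front edge low. Its axes are the labeller's at rest.
- vial_a_center (a point): Middle of one finished vial: glass with black cap and pale yellow powder, 48 mm long, 16 mm thick, 16 g; it lies on the tray's liner (middle 7.5 mm above it), roughly pointing from front to back of the labeller. Its z axis runs along the vial to the cap. Take it across its 16 mm.
- vial_b_center (a point): Middle of the other finished vial, alike but with white powder; the same size and axes.
- tote: Grey open plastic tote, loose, 0.4 kg, 140 x 206 mm and 40 mm high, walls 4 mm; origin under its middle, z up. A 3 mm thick, 32 mm high partition along its x axis parts it into two compartments, each 132 mm along x and 97 mm along y. A lip sticks out at either y end.
- bay_left (a point): Middle of the grey felt floor (6 mm above the table) of the tote's compartment on its +y side; axes as the tote's.
- bay_right (a point): Middle of the grey felt floor of the compartment on the tote's -y side; axes as the tote's.
- beaker: Bystander: empty glass beaker, 52 mm wide, 66 mm high, behind the tote. Origin under its middle.
- grey_vial: Bystander: a vial with grey cap that stands upright behind the tote, 16 x 48 mm; not one of the finished vials. Origin under its middle.
- jar: Bystander: white powder jar, 49 mm wide, 70 mm high, on the left of the labeller. Origin under its middle.
- amber_bottle: Bystander: square brown glass bottle, 58 mm wide, 154 mm high, at the right. Origin under its middle.

How it is judged:
By the outcome, as a careful person would: the job done as asked, in the order asked, and still so for the second after the job is handed in, with the robot touching nothing.
It also fails if it takes over 64 s, if anything falls off the work surface, if the arm or the gripper's body presses on something with over 40 N, if the wrist force passes 120 N, or if a joint passes its speed limit or range.

### The arm

A 7-joint arm with a two-finger parallel gripper is mounted at the origin on a cart in front of the work surface, level with it; the furniture and walls round the work are solid. World frame = base frame: x ahead of the robot, y to its left, z up, the work surface at z = 0. Lengths are in mm, angles in rad, forces in N, time in s.
With the tool pointing down it reaches from about 400 to 875 mm from the base axis. Payload 6.5 kg.
Tool frame: the origin (TCP) lies between the finger pads; the fingertips stand ahead of it and the grasp point (between the pads) lies 11 mm behind it (nose_length is the z of the fingertips in the tool frame, in mm); z points along the fingers, y is the line along which they close (so a half turn about z gives the same grasp; the last joint's range is limited). The gripper opens to 88 mm and grips with 3 to 60 N. Pads are 18 mm wide; open, the fingers measure 123 mm over their backs; the gripper's body (75 mm by 187 mm) begins 45 mm behind the grasp point.
Start: joints at [1.252, 0.536, -0.004, 1.538, 0.003, 1.067, -0.071], TCP at [162.572, -629.333, 246.716] pointing down, gripper open.
Joint ranges: [-2.7, 2.7], [-0.37, 2.16], [-1.27, 1.26], [0.24, 2.4], [-1.31, 4.45], [0.19, 1.91], [-2.76, 2.76]. Speed limits (rad/s): [2.39, 2.39, 3.14, 3.14, 3.14, 3.14, 3.14].

### API

Orientations are given as a unit quaternion [x, y, z, w].
In Python, from rig import observe, grab_frame, camera_params, close_job, nose_length gives the robot as it stands.
- The arm moves only by the tool move_arm, never from a script. Its argument "series" is a list of rows, each a list of 7 numbers: the shift along the tool's x, y, z in units of 4 cm (1.0 is 4 cm), then the turn, a rotation vector about the tool's x, y, z in units of 0.12 rad (1.0 is 0.12 rad), then the closure, from -1 (fully open) to 1 (shut). A call has 1 to 5 rows; each row shifts and turns the commanded pose from where the row before left it, along the tool's axes as they then stand; what a row does not reach is not made up. A row lasts 1/12 s, in which the tool goes at most 41.7 mm and 7.16 degrees, less where a joint would pass 70% of its speed; a pose out of reach is approached as far as the arm can. A call with a number of a shift or a turn outside -1 to 1 is refused whole. A call with a gripper value outside its range is refused whole. The fingers move at their own pace and stop on an object; "newtons" is the grip in N (left out, the last holds). Time passes only in rows, so rows that do not move let the fingers close. It gives the time, the measured TCP pose, the force, the opening and the grip force at its end, in the units of the state.
- observe(): the state, without advancing time (a new reading comes with each control period).
- grab_frame(name): name is "side" or "top"; returns the picture (384x512x3 uint8, blue, green, red); there is no depth.
- camera_params(name): a dict with "camera_matrix" (3x3 intrinsics, pixels), "k1" (the pictures are not rectified: a ray, as slopes to the right and down, at radius r is drawn at 1 + k1 r^2 times it, then the intrinsics apply), "cam_to_world" (4x4, takes a point from camera to world coordinates). Camera axes: x right, y down, z forward; pixel columns grow to the right and rows downward; lengths in mm; the calibration is good to about 2 mm. A picture is of the moment at which its call begins. camera_params takes no time and is no camera call.
- close_job(): hands the job in; it is judged then, once.
The state is a dict: "clock": time; "q": joint angles; "qd": joint speeds; "effort": joint torques, N m; "position": TCP position; "orientation": TCP orientation; "force": force on the tool from outside, world axes, zero at the start; "ft_torque": the same for the moment, N m; "grip_width": finger opening in mm; "finger_force": force on a finger pad.
Only numpy, scipy, OpenCV 4.12 (cv2) and the standard library are available. Lean on these libraries where they do the work, as an engineer would, in place of code of your own. Each camera call takes 0.05 s, during which the arm holds its last target. There are 200 camera calls.

## Working session

There is one attempt and no reset: what is moved stays moved. The work goes in short steps, Python scripts to look and compute and a tool call to move; the robot and the scene stay as the last step left them, time stands still between calls to the robot, and variables do not carry over. Pictures are saved under pics/ and viewed, at most 10 in all, crops included, and the job is handed in when it is done.

Besides the shell and the picture viewer there is one more tool, called after "Emit:" by a JSON object that holds its "method" and its "body", one argument or row to a line. move_arm: Moves the arm, as the interface text tells. Shifts and turns lie within -1 to 1; 1 stands for 4 cm of shift or 0.12 rad of turn. Its arguments: {"type":"object","properties":{"series":{"type":"array","items":{"type":"array","items":{"type":"number"}}},"newtons":{"type":"number"}},"required":["series"]}

```bash
mkdir -p pics; ls; python3 - <<'E'
from rig import *
import cv2
print(observe()); print(nose_length() if callable(nose_length) else nose_length)
for n in("top","side"):
    cv2.imwrite(f"pics/{n}0.png",cv2.resize(grab_frame(n),(800,600),interpolation=cv2.INTER_CUBIC)); print(n,camera_params(n))
E
```

```text
pics
{'clock': 0.0, 'q': array([ 1.25177675,  0.53713029, -0.00441856,  1.5388682 ,  0.00259453,
        1.06728935, -0.07118739]), 'qd': array([ 0.00015923,  0.0003257 , -0.0001133 , -0.00041092,  0.00110609,
       -0.00091798, -0.00051918]), 'effort': array([ 1.22998721e-03, -5.70975065e+01,  9.91518460e-01, -2.51600397e+01,
       -5.62483992e-02,  1.80520857e-02,  1.63592717e-04]), 'position': array([ 162.4126967 , -628.76616009,  245.86441935]), 'orientation': array([ 9.92016486e-01,  1.26105422e-01, -1.70552947e-04, -8.27356943e-04]), 'force': array([-0.31374458, -0.11428792, -0.34889189]), 'ft_torque': array([-0.04721193, -0.03045611, -0.00750645]), 'finger_force': 0.0, 'grip_width': 88.53684850463225}
8.0
top {'camera_matrix': array([[346.98613186,   0.        , 263.36256343],
       [  0.        , 346.98613186, 190.36460213],
       [  0.        ,   0.        ,   1.        ]]), 'k1': -0.0235636536852215, 'cam_to_world': array([[ 1.35610430e-02, -9.88969265e-01,  1.47498783e-01,
         3.24889435e+02],
       [-9.99654796e-01, -1.67290737e-02, -2.02590018e-02,
        -1.26135065e+01],
       [ 2.25030481e-02, -1.47173132e-01, -9.88854733e-01,
         1.37871960e+03],
       [ 0.00000000e+00,  0.00000000e+00,  0.00000000e+00,
         1.00000000e+00]])}
side {'camera_matrix': array([[456.90697892,   0.        , 255.36954666],
       [  0.        , 456.90697892, 192.24451304],
       [  0.        ,   0.        ,   1.        ]]), 'k1': -0.0706559062768749, 'cam_to_world': array([[ 9.97637080e-01, -3.99627426e-02,  5.58859146e-02,
         4.20909046e+02],
       [-6.82382486e-02, -4.81788218e-01,  8.73626725e-01,
        -1.59073699e+03],
       [-7.98734470e-03, -8.75375972e-01, -4.83376779e-01,
         9.82719700e+02],
       [ 0.00000000e+00,  0.00000000e+00,  0.00000000e+00,
         1.00000000e+00]])}
```

View pics/top0.png

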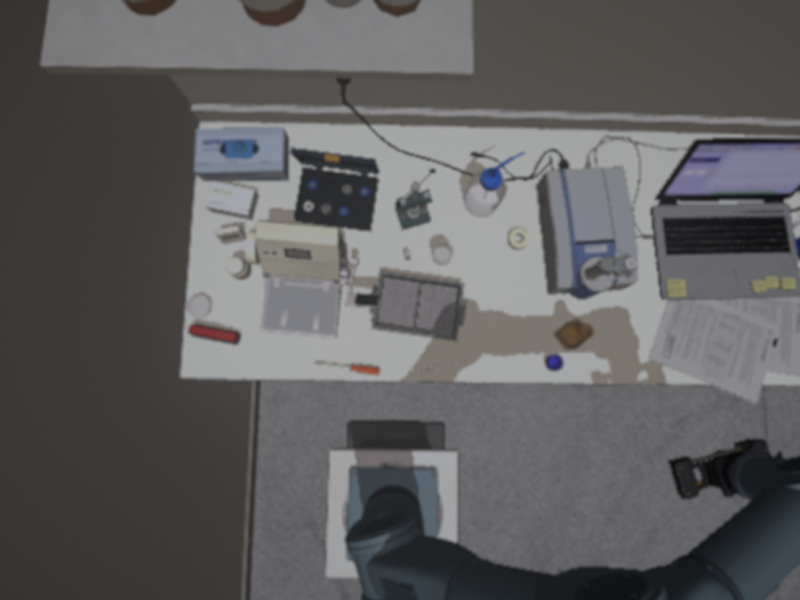

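View pics/side0.png

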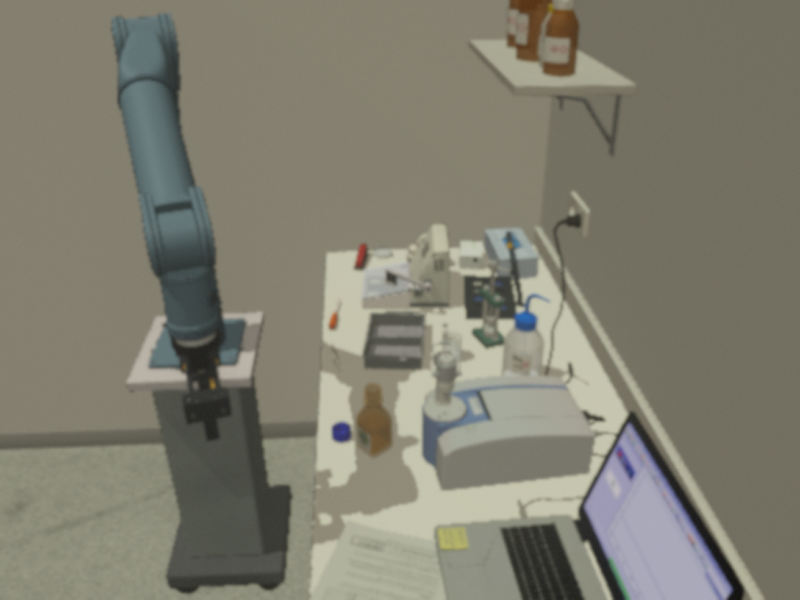

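```bash
python3 - <<'E'
from rig import *
import cv2,numpy as np
t=grab_frame("top");s=grab_frame("side")
np.save("t.npy",t)
c=t[130:225,150:305];cv2.imwrite("pics/t1.png",cv2.resize(c,None,fx=5,fy=5,interpolation=cv2.INTER_CUBIC))
c=s[135:245,205:310];cv2.imwrite("pics/s1.png",cv2.resize(c,None,fx=5,fy=5,interpolation=cv2.INTER_CUBIC))
E
```

```text
(no output)
```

View pics/t1.png

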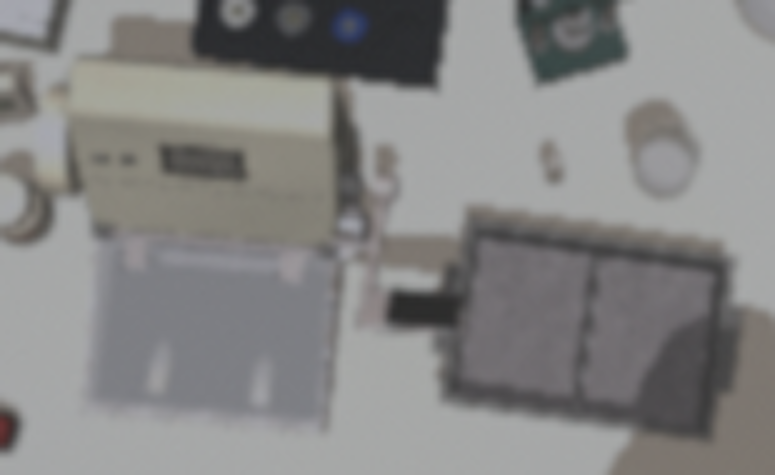

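View pics/s1.png

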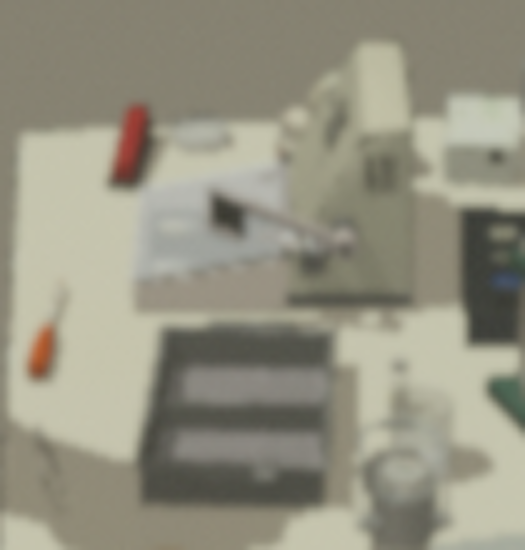

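```bash
cat >h.py <<'E'
import numpy as np
from scipy.optimize import least_squares
from scipy.spatial.transform import Rotation as R
from rig import *
def proj(n,P):
    c=camera_params(n);T=np.linalg.inv(c["cam_to_world"]);p=np.atleast_2d(P)@T[:3,:3].T+T[:3,3]
    s=p[:,:2]/p[:,2:];s=s*(1+c["k1"]*(s**2).sum(1,keepdims=True));K=c["camera_matrix"]
    return s*[K[0,0],K[1,1]]+K[:2,2]
def ray_z(n,uv,z):
    return least_squares(lambda q:(proj(n,[q[0],q[1],z])-uv).ravel(),[450,0]).x
def place(p,P): 
    return np.c_[np.asarray(P,float)[:,:2]@np.array([[np.cos(p[2]),np.sin(p[2])],[-np.sin(p[2]),np.cos(p[2])]])+p[:2],np.asarray(P,float)[:,2]]
def fit(obs,g):
    f=lambda p:np.concatenate([(proj(n,place(p,[P]))-uv).ravel() for n,P,uv in obs])
    r=least_squares(f,g,x_scale=[100,100,.3],loss="soft_l1");return r.x,r.fun.reshape(-1,2)
T=lambda x,y:(150+x/5-.4,130+y/5-.4)
S=lambda x,y:(205+x/5-.4,135+y/5-.4)
E
cat >m1.py <<'E'
from h import *
np.set_printoptions(precision=2,suppress=True)
L,r=fit([("top",(-64,92,30),T(90,405)),("top",(-64,-92,30),T(325,428)),("top",(66,92,60),T(105,237)),("top",(66,-92,60),T(340,250)),
 ("top",(19,-171,139),T(422,308)),("side",(19,-171,139),S(228,212)),("top",(174,95,178),T(75,60)),("top",(174,-95,178),T(335,75)),
 ("side",(-64,-92,30),S(137,278))],[450,250,0])
print(L,r)
to,r=fit([("top",(70,103,40),T(470,230)),("top",(70,-103,40),T(728,260)),("top",(-70,-103,40),T(712,435)),("top",(-70,103,40),T(447,398)),
 ("side",(-70,103,40),S(165,330)),("side",(70,103,40),S(333,333)),("side",(-70,-103,40),S(143,490)),("side",(70,-103,40),S(325,490))],[450,0,0])
print(to,r)
for a in((160,368),(262,382)): print(ray_z("top",T(*a),16))
for a in((165,340),(155,393)): print(ray_z("top",T(*a),16))
print(place(L,[(19,-171,139),(10,-171,100),(0,0,0)]))
print(place(to,[(0,50,6),(0,-50,6)]))
E
python3 m1.py
```

```text
[497.36 234.96  -0.06] [[-0.13  0.32]
 [ 0.16 -0.6 ]
 [-1.18 -0.37]
 [-0.51  0.74]
 [ 1.31 -0.21]
 [-0.1   0.09]
 [-0.6  -0.93]
 [ 0.6   0.22]
 [-0.65  1.23]]
[506.5  -58.35  -0.12] [[ 0.65 -1.53]
 [ 1.07 -0.64]
 [ 0.1  -0.29]
 [ 0.27  0.13]
 [-0.73 -0.48]
 [-0.52 -0.5 ]
 [-0.9  -5.11]
 [ 0.05 -4.37]]
[471.67 280.47]
[461.91 199.96]
[493.92 277.6 ]
[451.88 283.45]
[[505.8   63.11 139.  ]
 [496.82  63.66 100.  ]
 [497.36 234.96   0.  ]]
[[ 512.29   -8.69    6.  ]
 [ 500.7  -108.02    6.  ]]
```

```bash
cat >>h.py <<'E'
def plan(pos,yaw,n,g,p0=None,y0=None):
    """Rows from the present (or given) pose to pos/yaw, tool down, in n rows."""
    o=observe();M=R.from_quat(o["orientation"])
    if p0 is None: p0=o["position"]
    Mt=R.from_euler("z",yaw)*R.from_euler("x",np.pi)
    w=(M.inv()*Mt).as_rotvec()/n; d=(np.array(pos,float)-p0)/n
    for i in range(n):
        s=M.inv().apply(d)/40; M=M*R.from_rotvec(w)
        print([round(float(v),2) for v in [*s,*(w/.12)]]+[g],end=",\n" if i%5<4 else "\n\n")
def st():
    o=observe();x=R.from_quat(o["orientation"]).as_matrix()
    print("t%.1f"%o["clock"],o["position"].round(1),"yaw %.3f"%np.arctan2(x[1,0],x[0,0]),"z",x[:,2].round(3),"F",o["force"].round(1),"q",o["q"].round(2),"w %.1f f %.1f"%(o["grip_width"],o["finger_force"]))
E
python3 -c "
from h import *
plan((500,66,235),1.51,25,1)"
```

```text
[0.5, -0.59, 0.01, -0.0, -0.0, -0.42, 1],
[0.53, -0.56, 0.01, -0.0, -0.0, -0.42, 1],
[0.56, -0.54, 0.01, -0.0, -0.0, -0.42, 1],
[0.58, -0.51, 0.01, -0.0, -0.0, -0.42, 1],
[0.61, -0.48, 0.01, -0.0, -0.0, -0.42, 1]

[0.63, -0.45, 0.01, -0.0, -0.0, -0.42, 1],
[0.65, -0.41, 0.01, -0.0, -0.0, -0.42, 1],
[0.67, -0.38, 0.01, -0.0, -0.0, -0.42, 1],
[0.69, -0.35, 0.01, -0.0, -0.0, -0.42, 1],
[0.71, -0.31, 0.01, -0.0, -0.0, -0.42, 1]

[0.72, -0.27, 0.01, -0.0, -0.0, -0.42, 1],
[0.74, -0.24, 0.01, -0.0, -0.0, -0.42, 1],
[0.75, -0.2, 0.01, -0.0, -0.0, -0.42, 1],
[0.76, -0.16, 0.01, -0.0, -0.0, -0.42, 1],
[0.76, -0.12, 0.01, -0.0, -0.0, -0.42, 1]

[0.77, -0.09, 0.01, -0.0, -0.0, -0.42, 1],
[0.77, -0.05, 0.01, -0.0, -0.0, -0.42, 1],
[0.77, -0.01, 0.01, -0.0, -0.0, -0.42, 1],
[0.77, 0.03, 0.01, -0.0, -0.0, -0.42, 1],
[0.77, 0.07, 0.01, -0.0, -0.0, -0.42, 1]

[0.77, 0.11, 0.01, -0.0, -0.0, -0.42, 1],
[0.76, 0.15, 0.01, -0.0, -0.0, -0.42, 1],
[0.75, 0.18, 0.01, -0.0, -0.0, -0.42, 1],
[0.74, 0.22, 0.01, -0.0, -0.0, -0.42, 1],
[0.73, 0.26, 0.01, -0.0, -0.0, -0.42, 1]
```

Emit:
{"method": "move_arm", "body": {
  "series": [
    [0.5,-0.59,0,0,0,-0.42,1],
    [0.53,-0.56,0,0,0,-0.42,1],
    [0.56,-0.54,0,0,0,-0.42,1],
    [0.58,-0.51,0,0,0,-0.42,1],
    [0.61,-0.48,0,0,0,-0.42,1]
  ]
}}

```text
clock: 0.62
position: [230.3, -488.4, 246.6]
orientation: [0.968, 0.251, -0.0, -0.0]
force: [1.1, -1.0, -0.5]
grip_width: 56.6
finger_force: 0.0
```

Emit:
{"method": "move_arm", "body": {
  "series": [
    [0.63,-0.45,0,0,0,-0.42,1],
    [0.65,-0.41,0,0,0,-0.42,1],
    [0.67,-0.38,0,0,0,-0.42,1],
    [0.69,-0.35,0,0,0,-0.42,1],
    [0.71,-0.31,0,0,0,-0.42,1]
  ]
}}

```text
clock: 1.03
position: [297.3, -349.3, 246.7]
orientation: [0.929, 0.371, -0.0, 0.0]
force: [0.5, -0.2, 0.2]
grip_width: 23.6
finger_force: 0.0
```

Emit:
{"method": "move_arm", "body": {
  "series": [
    [0.72,-0.27,0,0,0,-0.42,1],
    [0.74,-0.24,0,0,0,-0.42,1],
    [0.75,-0.2,0,0,0,-0.42,1],
    [0.76,-0.16,0,0,0,-0.42,1],
    [0.76,-0.12,0,0,0,-0.42,1]
  ]
}}

```text
clock: 1.45
position: [365.1, -210.2, 246.8]
orientation: [0.875, 0.484, -0.0, 0.0]
force: [0.3, -0.1, 0.9]
grip_width: 0.6
finger_force: 0.0
```

Emit:
{"method": "move_arm", "body": {
  "series": [
    [0.77,-0.09,0,0,0,-0.42,1],
    [0.77,-0.05,0,0,0,-0.42,1],
    [0.77,0,0,0,0,-0.42,1],
    [0.77,0.03,0,0,0,-0.42,1],
    [0.77,0.07,0,0,0,-0.42,1]
  ]
}}

```text
clock: 1.87
position: [432.5, -71.3, 246.8]
orientation: [0.807, 0.59, -0.0, 0.0]
force: [0.8, -0.4, 0.2]
grip_width: 0.5
finger_force: 0.0
```

Emit:
{"method": "move_arm", "body": {
  "series": [
    [0.77,0.11,0,0,0,-0.42,1],
    [0.76,0.15,0,0,0,-0.42,1],
    [0.75,0.18,0,0,0,-0.42,1],
    [0.74,0.22,0,0,0,-0.42,1],
    [0.73,0.26,0,0,0,-0.42,1]
  ]
}}

```text
clock: 2.28
position: [499.8, 68.0, 246.7]
orientation: [0.727, 0.687, -0.0, 0.0]
force: [1.5, -0.6, -0.2]
grip_width: 0.2
finger_force: 0.0
```

```bash
python3 -c "
from h import *
st()
import cv2
t=grab_frame('top')[130:225,150:305];s=grab_frame('side')[95:245,180:310]
cv2.imwrite('pics/t2.png',cv2.resize(t,None,fx=5,fy=5,interpolation=cv2.INTER_CUBIC));cv2.imwrite('pics/s2.png',cv2.resize(s,None,fx=4,fy=4,interpolation=cv2.INTER_CUBIC));st()"
```

```text
t2.3 [499.8  68.  246.7] yaw 1.515 z [-0. -0. -1.] F [ 1.5 -0.6 -0.2] q [ 0.29  0.35 -0.62  1.89  0.25  0.97 -0.51] w 0.2 f 0.0
t2.4 [500.7  72.1 247.1] yaw 1.521 z [ 0.002  0.004 -1.   ] F [-0.1  0.8  0. ] q [ 0.28  0.36 -0.63  1.89  0.25  0.97 -0.5 ] w 0.3 f 0.0
```

View pics/s2.png

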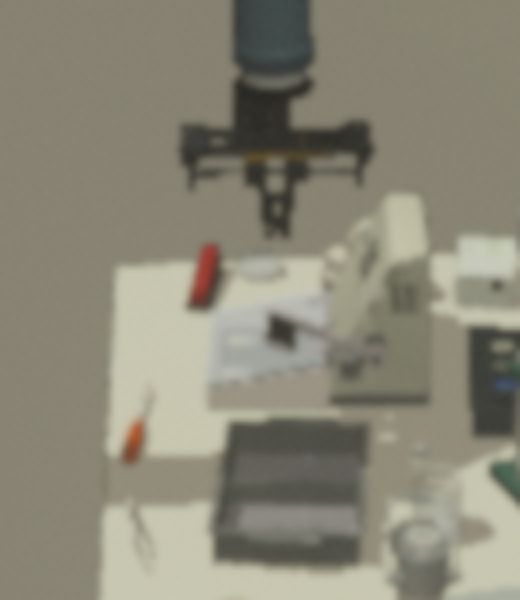

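Emit:
{"method": "move_arm", "body": {
  "series": [
    [0,0,0.5,0,0,0,1],
    [0,0,0.5,0,0,0,1],
    [0,0,0.5,0,0,0,1],
    [0,0,0.4,0,0,0,1],
    [0,0,0.3,0,0,0,1]
  ],
  "newtons": 20
}}

```text
clock: 2.8
position: [498.5, 65.7, 157.2]
orientation: [0.728, 0.686, -0.001, -0.0]
force: [-0.9, -0.9, -0.6]
grip_width: 0.3
finger_force: 0.0
```

Emit:
{"method": "move_arm", "body": {
  "series": [
    [0,0,0.2,0,0,0,1],
    [0,0,0.2,0,0,0,1],
    [0,0,0.2,0,0,0,1],
    [0,0,0.2,0,0,0,1],
    [0,0,0.1,0,0,0,1]
  ]
}}

```text
clock: 3.22
position: [499.2, 66.8, 122.1]
orientation: [0.727, 0.686, -0.0, -0.0]
force: [-2.9, -0.3, 4.5]
grip_width: 0.2
finger_force: 1.8
```

Emit:
{"method": "move_arm", "body": {
  "series": [
    [0,0,0.2,0,0,0,1],
    [0,0,0.2,0,0,0,1],
    [0,0,0.2,0,0,0,1],
    [0,0,0.2,0,0,0,1],
    [0,0,0.1,0,0,0,1]
  ]
}}

```text
clock: 3.63
position: [499.5, 66.8, 86.1]
orientation: [0.727, 0.686, -0.0, 0.0]
force: [-3.2, -0.5, 5.3]
grip_width: 0.5
finger_force: 3.0
```

Emit:
{"method": "move_arm", "body": {
  "series": [
    [0,0,0.1,0,0,0,1],
    [0,0,0.1,0,0,0,1],
    [0,0,0.1,0,0,0,1],
    [0,0,0,0,0,0,1]
  ]
}}

```text
clock: 3.97
position: [500.8, 66.7, 74.5]
orientation: [0.727, 0.686, 0.001, 0.001]
force: [1.4, -1.5, 5.3]
grip_width: 0.6
finger_force: 2.6
```

Emit:
{"method": "move_arm", "body": {
  "series": [
    [0,0,0.1,0,0,0,1],
    [0,0,0.1,0,0,0,1],
    [0,0,0,0,0,0,1]
  ]
}}

```text
clock: 4.22
position: [502.2, 66.7, 68.0]
orientation: [0.727, 0.686, 0.002, 0.002]
force: [0.6, -2.2, 18.4]
grip_width: 0.3
finger_force: 9.0
```

Emit:
{"method": "move_arm", "body": {
  "series": [
    [0,0,0.07,0,0,0,1],
    [0,0,0,0,0,0,1]
  ]
}}

```text
clock: 4.38
position: [502.4, 66.8, 67.0]
orientation: [0.727, 0.686, 0.002, 0.002]
force: [-7.1, -4.0, 38.2]
grip_width: 0.6
finger_force: 19.5
```

Emit:
{"method": "move_arm", "body": {
  "series": [
    [0,0,-0.15,0,0,0,1],
    [0,0,-0.15,0,0,0,1],
    [0,0,-0.15,0,0,0,1],
    [0,0,-0.15,0,0,0,1],
    [0,0,0,0,0,0,1]
  ]
}}

```text
clock: 4.8
position: [499.7, 66.8, 88.6]
orientation: [0.727, 0.686, 0.0, 0.0]
force: [0.1, -0.2, 0.5]
grip_width: 0.2
finger_force: 0.0
```

```bash
python3 -c "
from h import *
st()
import cv2
s=grab_frame('side')[95:245,180:310]
cv2.imwrite('pics/s3.png',cv2.resize(s,None,fx=4,fy=4,interpolation=cv2.INTER_CUBIC));st()"
```

```text
t4.8 [499.7  66.8  88.6] yaw 1.513 z [ 0.001  0.    -1.   ] F [ 0.1 -0.2  0.5] q [ 0.17  0.59 -0.5   2.    0.45  0.66 -0.68] w 0.2 f 0.0
t4.8 [499.5  66.8  88.1] yaw 1.513 z [ 0.  0. -1.] F [0.1 0.4 0.3] q [ 0.17  0.59 -0.5   2.    0.45  0.65 -0.68] w 0.3 f 0.0
```

View pics/s3.png

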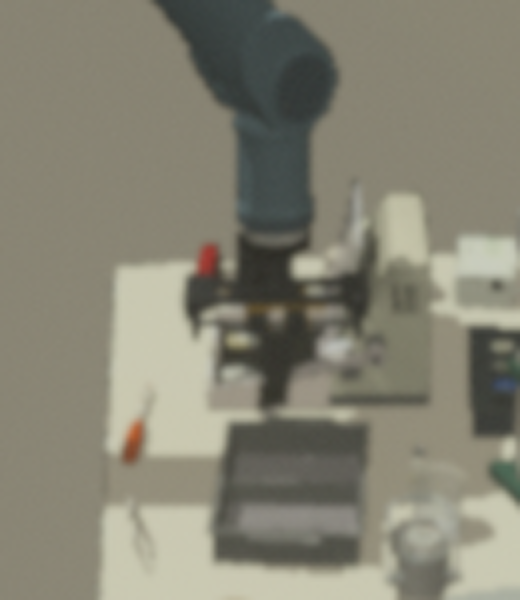

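Emit:
{"method": "move_arm", "body": {
  "series": [
    [0,0,-0.8,0,0,0,1],
    [0,0,-1,0,0,0,1],
    [0,0,-1,0,0,0,1],
    [0,0,-1,0,0,0,1],
    [0,0,-0.3,0,0,0,1]
  ]
}}

```text
clock: 5.27
position: [501.7, 67.7, 256.8]
orientation: [0.727, 0.686, 0.003, 0.002]
force: [0.9, 0.3, -0.2]
grip_width: 0.3
finger_force: 0.0
```

```bash
python3 -c "
from h import *
st();plan((410,-20,255),3.08,15,.1)"
```

```text
t5.3 [501.7  67.7 256.8] yaw 1.513 z [ 0.007  0.001 -1.   ] F [ 0.9  0.3 -0.2] q [ 0.3   0.34 -0.64  1.88  0.24  0.99 -0.5 ] w 0.3 f 0.0
[-0.15, -0.14, 0.0, 0.0, 0.0, -0.87, 0.1],
[-0.14, -0.16, 0.0, 0.0, 0.0, -0.87, 0.1],
[-0.12, -0.17, 0.0, 0.0, 0.0, -0.87, 0.1],
[-0.1, -0.18, 0.0, 0.0, 0.0, -0.87, 0.1],
[-0.08, -0.19, 0.0, 0.0, 0.0, -0.87, 0.1]

[-0.06, -0.2, 0.0, 0.0, 0.0, -0.87, 0.1],
[-0.04, -0.21, 0.0, 0.0, 0.0, -0.87, 0.1],
[-0.02, -0.21, 0.0, 0.0, 0.0, -0.87, 0.1],
[0.0, -0.21, 0.0, 0.0, 0.0, -0.87, 0.1],
[0.03, -0.21, 0.0, 0.0, 0.0, -0.87, 0.1]

[0.05, -0.21, 0.0, 0.0, 0.0, -0.87, 0.1],
[0.07, -0.2, 0.0, 0.0, 0.0, -0.87, 0.1],
[0.09, -0.19, 0.0, 0.0, 0.0, -0.87, 0.1],
[0.11, -0.18, 0.0, 0.0, 0.0, -0.87, 0.1],
[0.13, -0.17, 0.0, 0.0, 0.0, -0.87, 0.1]
```

Emit:
{"method": "move_arm", "body": {
  "series": [
    [-0.15,-0.14,0,0,0,-0.87,0.1],
    [-0.14,-0.16,0,0,0,-0.87,0.1],
    [-0.12,-0.17,0,0,0,-0.87,0.1],
    [-0.1,-0.18,0,0,0,-0.87,0.1],
    [-0.08,-0.19,0,0,0,-0.87,0.1]
  ]
}}

```text
clock: 5.68
position: [468.6, 37.7, 251.0]
orientation: [0.523, 0.852, -0.0, -0.001]
force: [-0.3, -0.3, -0.2]
grip_width: 31.5
finger_force: 0.0
```

Emit:
{"method": "move_arm", "body": {
  "series": [
    [-0.06,-0.2,0,0,0,-0.87,0.1],
    [-0.04,-0.21,0,0,0,-0.87,0.1],
    [-0.02,-0.21,0,0,0,-0.87,0.1],
    [0,-0.21,0,0,0,-0.87,0.1],
    [0.03,-0.21,0,0,0,-0.87,0.1]
  ]
}}

```text
clock: 6.1
position: [438.0, 8.6, 251.0]
orientation: [0.286, 0.958, -0.0, -0.001]
force: [-0.0, 0.3, 0.5]
grip_width: 39.6
finger_force: 0.0
```

Emit:
{"method": "move_arm", "body": {
  "series": [
    [0.05,-0.21,0,0,0,-0.87,0.1],
    [0.07,-0.2,0,0,0,-0.87,0.1],
    [0.09,-0.19,0,0,0,-0.87,0.1],
    [0.11,-0.18,0,0,0,-0.87,0.1],
    [0.13,-0.17,0,0,0,-0.87,0.1]
  ]
}}

```text
clock: 6.52
position: [406.9, -20.3, 251.1]
orientation: [0.029, 1.0, 0.0, -0.001]
force: [-0.2, 0.2, 0.4]
grip_width: 39.8
finger_force: 0.0
```

```bash
python3 -c "
from h import *
st()
import cv2
t=grab_frame('top')[130:225,150:305]
cv2.imwrite('pics/t4.png',cv2.resize(t,None,fx=5,fy=5,interpolation=cv2.INTER_CUBIC));st()"
```

```text
t6.5 [406.9 -20.3 251.1] yaw 3.084 z [-0.001  0.    -1.   ] F [-0.2  0.2  0.4] q [ 0.82  0.23 -0.97  2.09  0.23  0.94  1.24] w 39.8 f 0.0
t6.6 [405.7 -21.5 250.8] yaw 3.089 z [-0.003 -0.001 -1.   ] F [-1.3 -1.  -0.8] q [ 0.82  0.22 -0.97  2.09  0.23  0.94  1.24] w 39.6 f 0.0
```

View pics/t4.png

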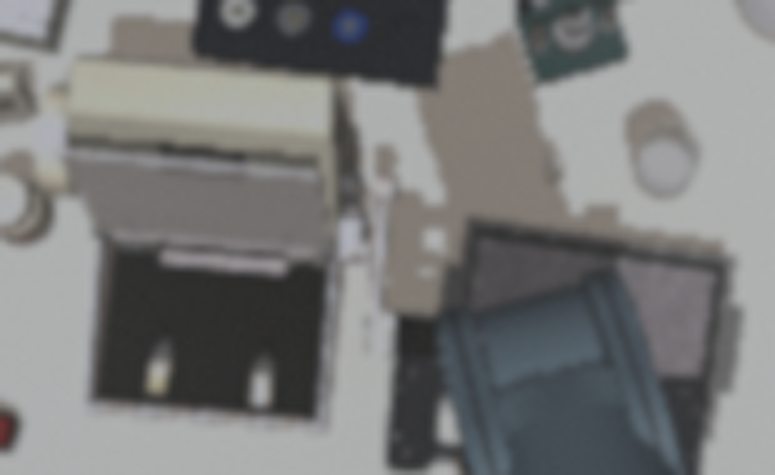

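```bash
python3 -c "
from h import *
import cv2
f=np.mean([grab_frame('top') for _ in range(4)],0)
np.save('f.npy',f)
c=f[190:216,168:218]; c=np.clip((c/255)**.5*300-40,0,255).astype('uint8')
cv2.imwrite('pics/t5.png',cv2.resize(c,None,fx=16,fy=16,interpolation=cv2.INTER_NEAREST))
st()"
```

```text
t6.8 [407.9 -19.8 251.7] yaw 3.076 z [-0.  0. -1.] F [-0.  -0.7  0. ] q [ 0.81  0.23 -0.96  2.09  0.23  0.94  1.23] w 39.7 f 0.0
```

View pics/t5.png

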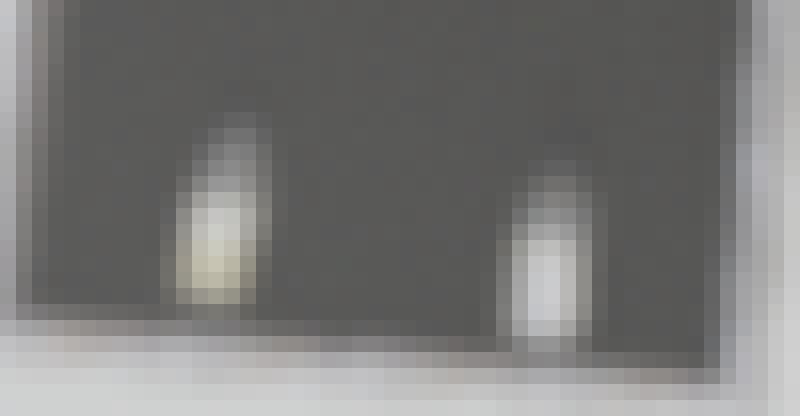

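```bash
cat >m2.py <<'E'
from h import *
np.set_printoptions(precision=2,suppress=True)
L=np.array([497.36,234.96,-.06])
U=lambda x,y:(168+x/16-.5,190+y/16-.5)
for n,b,t in(("A",(213,302),(243,120)),("B",(545,350),(560,160))):
    P=ray_z("top",U(*b),15.5);Q=ray_z("top",U(*t),15.5);d=(Q-P)/np.linalg.norm(Q-P);c=P+24*d
    print(n,"end",P,"top",Q,np.linalg.norm(Q-P),"ctr",c,"dir",np.arctan2(d[1],d[0]))
    e=c-L[:2];a=L[2];print("  in labeller",e@[np.cos(a),np.sin(a)],e@[-np.sin(a),np.cos(a)])
for c,z in(((-64,90),28),((-64,-90),28)): print(place(L,[(*c,z)]),(proj("top",place(L,[(*c,z)]))-[168-.5,190-.5])*16)
E
python3 m2.py
```

```text
A end [451.25 282.69] top [496.37 277.48] 45.427753399613245 ctr [475.09 279.94] dir -0.11505666195095546
  in labeller -24.928926865370823 43.561959733439934
B end [440.76 200.92] top [487.74 199.08] 47.014570947412295 ctr [464.74 199.98] dir -0.039202034508722367
  in labeller -30.463922368652256 -36.87216863597167
[[438.87 328.64  28.  ]] [[ 10.11 344.76]]
[[428.08 148.96  28.  ]] [[749.4  401.01]]
```

```bash
python3 -c "
from h import *
plan((475,280,120),3.03,12,.1)"
```

```text
[-0.1, 0.63, 0.27, 0.0, -0.0, 0.03, 0.1],
[-0.1, 0.63, 0.27, 0.0, -0.0, 0.03, 0.1],
[-0.09, 0.63, 0.27, 0.0, -0.0, 0.03, 0.1],
[-0.09, 0.63, 0.27, 0.0, -0.0, 0.03, 0.1],
[-0.09, 0.63, 0.27, 0.0, -0.0, 0.03, 0.1]

[-0.09, 0.63, 0.27, 0.0, -0.0, 0.03, 0.1],
[-0.08, 0.63, 0.27, 0.0, -0.0, 0.03, 0.1],
[-0.08, 0.63, 0.27, 0.0, -0.0, 0.03, 0.1],
[-0.08, 0.64, 0.27, 0.0, -0.0, 0.03, 0.1],
[-0.08, 0.64, 0.27, 0.0, -0.0, 0.03, 0.1]

[-0.07, 0.64, 0.27, 0.0, -0.0, 0.03, 0.1],
[-0.07, 0.64, 0.27, 0.0, -0.0, 0.03, 0.1],
```

Emit:
{"method": "move_arm", "body": {
  "series": [
    [-0.1,0.63,0.27,0,0,0.03,0.1],
    [-0.1,0.63,0.27,0,0,0.03,0.1],
    [-0.09,0.63,0.27,0,0,0.03,0.1],
    [-0.09,0.63,0.27,0,0,0.03,0.1],
    [-0.09,0.63,0.27,0,0,0.03,0.1]
  ]
}}

```text
clock: 7.18
position: [435.7, 106.2, 197.1]
orientation: [0.042, 0.999, 0.0, -0.0]
force: [0.3, 0.3, -0.0]
grip_width: 39.8
finger_force: 0.0
```

Emit:
{"method": "move_arm", "body": {
  "series": [
    [-0.09,0.63,0.27,0,0,0.03,0.1],
    [-0.08,0.63,0.27,0,0,0.03,0.1],
    [-0.08,0.63,0.27,0,0,0.03,0.1],
    [-0.08,0.64,0.27,0,0,0.03,0.1],
    [-0.08,0.64,0.27,0,0,0.03,0.1]
  ]
}}

```text
clock: 7.6
position: [462.8, 231.3, 142.8]
orientation: [0.05, 0.999, -0.0, -0.0]
force: [1.1, 0.4, 1.4]
grip_width: 39.4
finger_force: 0.0
```

Emit:
{"method": "move_arm", "body": {
  "series": [
    [-0.07,0.64,0.27,0,0,0.03,0.1],
    [-0.07,0.64,0.27,0,0,0.03,0.1],
    [0,0,0,0,0,0,0.1],
    [0,0,0,0,0,0,0.1]
  ]
}}

```text
clock: 7.93
position: [472.6, 281.5, 121.5]
orientation: [0.052, 0.999, 0.0, -0.001]
force: [-0.2, -0.5, 0.2]
grip_width: 39.6
finger_force: 0.0
```

```bash
python3 -c "
from h import *
st();plan((475,280,20),3.03,6,.1)"
```

```text
t7.9 [472.6 281.5 121.5] yaw 3.037 z [-0.002  0.    -1.   ] F [-0.2 -0.5  0.2] q [-0.05  0.67 -0.76  1.86  0.6   0.85  0.35] w 39.6 f 0.0
[-0.01, -0.01, 0.42, 0.0, -0.0, 0.01, 0.1],
[-0.01, -0.01, 0.42, 0.0, -0.0, 0.01, 0.1],
[-0.01, -0.01, 0.42, 0.0, -0.0, 0.01, 0.1],
[-0.01, -0.01, 0.42, 0.0, -0.0, 0.01, 0.1],
[-0.01, -0.01, 0.42, 0.0, -0.0, 0.01, 0.1]

[-0.01, -0.01, 0.42, 0.0, -0.0, 0.01, 0.1],
```

Emit:
{"method": "move_arm", "body": {
  "series": [
    [-0.02,-0.01,0.6,0,0,0.02,0.1],
    [-0.02,-0.01,0.6,0,0,0.02,0.1],
    [-0.02,-0.01,0.6,0,0,0.02,0.1],
    [0,0,0.4,0,0,0,0.1],
    [0,0,0.2,0,0,0,0.1]
  ],
  "newtons": 8
}}

```text
clock: 8.35
position: [475.2, 276.0, 24.5]
orientation: [0.058, 0.998, -0.001, -0.001]
force: [-0.0, -0.6, -0.2]
grip_width: 39.5
finger_force: 0.0
```

Emit:
{"method": "move_arm", "body": {
  "series": [
    [0,0,0.15,0,0,0,0.1],
    [0,0,0,0,0,0,0.1]
  ]
}}

```text
clock: 8.52
position: [475.7, 277.4, 19.9]
orientation: [0.057, 0.998, -0.0, -0.0]
force: [0.2, -0.4, -0.2]
grip_width: 39.4
finger_force: 0.0
```

Emit:
{"method": "move_arm", "body": {
  "series": [
    [0,0.06,0.02,0,0,0,0.3],
    [0,0,0,0,0,0,0.5],
    [0,0,0,0,0,0,0.7],
    [0,0,0,0,0,0,0.9],
    [0,0,0,0,0,0,0.9]
  ]
}}

```text
clock: 8.93
position: [476.4, 280.8, 20.2]
orientation: [0.057, 0.998, 0.0, 0.001]
force: [-1.2, -0.8, 4.0]
grip_width: 15.2
finger_force: 8.0
```

Emit:
{"method": "move_arm", "body": {
  "series": [
    [0,0,0,0,0,0,0.9],
    [0,0,0,0,0,0,0.9],
    [0,0,-0.1,0,0,0,0.9],
    [0,0,-0.3,0,0,0,0.9]
  ]
}}

```text
clock: 9.27
position: [475.0, 279.8, 34.8]
orientation: [0.056, 0.998, -0.001, -0.001]
force: [0.3, -0.4, -0.1]
grip_width: 14.9
finger_force: 8.0
```

Emit:
{"method": "move_arm", "body": {
  "series": [
    [0,0,-0.8,0,0,0,0.9],
    [0,0,-0.9,0,0,0,0.9],
    [0,0,-0.9,0,0,0,0.9],
    [0,0,-0.4,0,0,0,0.9],
    [0,0,0,0,0,0,0.9]
  ]
}}

```text
clock: 9.68
position: [477.8, 282.2, 160.2]
orientation: [0.057, 0.998, 0.002, 0.003]
force: [0.2, -0.3, 0.1]
grip_width: 15.0
finger_force: 8.0
```

```bash
python3 -c "
from h import *
st()
for a in((590,262),(580,402),(585,332)): print(ray_z('top',T(*a),38))
plan((508,-9,145),1.45,15,.9)"
```

```text
t9.7 [477.8 282.2 160.2] yaw 3.028 z [ 0.006  0.003 -1.   ] F [ 0.2 -0.3  0.1] q [-0.02  0.62 -0.8   1.83  0.56  0.92  0.38] w 15.0 f 8.0
[558.32404331 -56.25534339]
[448.08798615 -49.79749118]
[502.87461297 -53.00645617]
[-0.1, -0.48, 0.02, 0.0, 0.0, 0.88, 0.9],
[-0.15, -0.46, 0.02, 0.0, 0.0, 0.88, 0.9],
[-0.2, -0.44, 0.02, 0.0, 0.0, 0.88, 0.9],
[-0.25, -0.42, 0.02, 0.0, 0.0, 0.88, 0.9],
[-0.29, -0.39, 0.02, 0.0, 0.0, 0.88, 0.9]

[-0.33, -0.36, 0.02, 0.0, 0.0, 0.88, 0.9],
[-0.37, -0.32, 0.03, 0.0, 0.0, 0.88, 0.9],
[-0.4, -0.28, 0.03, 0.0, 0.0, 0.88, 0.9],
[-0.43, -0.24, 0.03, 0.0, 0.0, 0.88, 0.9],
[-0.45, -0.19, 0.03, 0.0, 0.0, 0.88, 0.9]

[-0.47, -0.15, 0.03, 0.0, 0.0, 0.88, 0.9],
[-0.48, -0.1, 0.03, 0.0, 0.0, 0.88, 0.9],
[-0.49, -0.04, 0.03, 0.0, 0.0, 0.88, 0.9],
[-0.49, 0.01, 0.03, 0.0, 0.0, 0.88, 0.9],
[-0.48, 0.06, 0.03, 0.0, 0.0, 0.88, 0.9]
```

Emit:
{"method": "move_arm", "body": {
  "series": [
    [-0.1,-0.48,0,0,0,0.88,0.9],
    [-0.15,-0.46,0,0,0,0.88,0.9],
    [-0.2,-0.44,0,0,0,0.88,0.9],
    [-0.25,-0.42,0,0,0,0.88,0.9],
    [-0.29,-0.39,0,0,0,0.88,0.9]
  ]
}}

```text
clock: 10.1
position: [485.1, 182.4, 155.0]
orientation: [0.318, 0.948, -0.0, -0.001]
force: [-0.3, -0.4, -0.2]
grip_width: 14.8
finger_force: 8.0
```

Emit:
{"method": "move_arm", "body": {
  "series": [
    [-0.33,-0.36,0,0,0,0.88,0.9],
    [-0.37,-0.32,0,0,0,0.88,0.9],
    [-0.4,-0.28,0,0,0,0.88,0.9],
    [-0.43,-0.24,0,0,0,0.88,0.9],
    [-0.45,-0.19,0,0,0,0.88,0.9]
  ]
}}

```text
clock: 10.52
position: [495.4, 85.2, 155.1]
orientation: [0.554, 0.833, -0.0, -0.0]
force: [0.4, 0.2, -0.1]
grip_width: 14.9
finger_force: 8.0
```

Emit:
{"method": "move_arm", "body": {
  "series": [
    [-0.47,-0.15,0,0,0,0.88,0.9],
    [-0.48,-0.1,0,0,0,0.88,0.9],
    [-0.49,-0.04,0,0,0,0.88,0.9],
    [-0.49,0.01,0,0,0,0.88,0.9],
    [-0.48,0.06,0,0,0,0.88,0.9]
  ]
}}

```text
clock: 10.93
position: [505.2, -12.2, 155.1]
orientation: [0.752, 0.659, -0.001, -0.0]
force: [-1.0, 0.3, 0.0]
grip_width: 15.0
finger_force: 8.0
```

Emit:
{"method": "move_arm", "body": {
  "series": [
    [0,0,0.5,0,0,0,0.9],
    [0,0,0.5,0,0,0,0.9],
    [0,0,0.5,0,0,0,0.9],
    [0,0,0.3,0,0,0,0.9],
    [0,0,0,0,0,0,0.9]
  ]
}}

```text
clock: 11.35
position: [503.6, -11.1, 81.1]
orientation: [0.75, 0.661, -0.002, -0.002]
force: [-0.1, 0.2, -0.4]
grip_width: 14.9
finger_force: 8.0
```

```bash
python3 -c "
from h import *
st()"
```

```text
t11.3 [503.6 -11.1  81.1] yaw 1.445 z [-0.005  0.    -1.   ] F [-0.1  0.2 -0.4] q [ 0.22  0.58 -0.36  2.01  0.34  0.62 -0.49] w 14.9 f 8.0
```

Emit:
{"method": "move_arm", "body": {
  "series": [
    [0,0,0.5,0,0,0,0.9],
    [0,0,0.5,0,0,0,0.9],
    [0,0,0.3,0,0,0,0.9],
    [0,0,0.1,0,0,0,0.9],
    [0,0,0,0,0,0,0.9]
  ]
}}

```text
clock: 11.77
position: [505.5, -10.9, 27.2]
orientation: [0.75, 0.661, -0.001, -0.0]
force: [-0.2, -0.3, 0.1]
grip_width: 15.3
finger_force: 8.0
```

Emit:
{"method": "move_arm", "body": {
  "series": [
    [0,0,0.05,0,0,0,0.9],
    [0,0,0.05,0,0,0,0.9],
    [0,0,0,0,0,0,0.9]
  ]
}}

```text
clock: 12.02
position: [506.4, -11.1, 24.0]
orientation: [0.75, 0.661, 0.0, 0.0]
force: [-0.7, 0.0, -0.6]
grip_width: 14.6
finger_force: 8.0
```

Emit:
{"method": "move_arm", "body": {
  "series": [
    [0,0,0.05,0,0,0,0.9],
    [0,0,0.03,0,0,0,0.9],
    [0,0,0,0,0,0,0.9]
  ]
}}

```text
clock: 12.27
position: [505.9, -11.1, 20.3]
orientation: [0.75, 0.661, -0.0, 0.0]
force: [0.0, 0.1, -0.1]
grip_width: 14.7
finger_force: 8.0
```

Emit:
{"method": "move_arm", "body": {
  "series": [
    [0,0,0.03,0,0,0,0.9],
    [0,0,0,0,0,0,0.9]
  ]
}}

```text
clock: 12.43
position: [505.9, -11.1, 19.0]
orientation: [0.75, 0.661, -0.0, -0.0]
force: [0.3, 0.6, -0.3]
grip_width: 15.2
finger_force: 8.0
```

Emit:
{"method": "move_arm", "body": {
  "series": [
    [0,0,0.03,0,0,0,0.9],
    [0,0,0,0,0,0,0.9]
  ]
}}

```text
clock: 12.6
position: [506.0, -11.1, 18.0]
orientation: [0.75, 0.661, 0.0, 0.0]
force: [0.1, -0.3, 0.8]
grip_width: 15.1
finger_force: 8.0
```

Emit:
{"method": "move_arm", "body": {
  "series": [
    [0,0,0,0,0,0,0.6],
    [0,0,0,0,0,0,0.5],
    [0,0,0,0,0,0,0.4],
    [0,0,0,0,0,0,0.3],
    [0,0,0,0,0,0,0.3]
  ]
}}

```text
clock: 13.02
position: [505.9, -11.1, 17.9]
orientation: [0.75, 0.661, -0.0, -0.0]
force: [0.5, -0.6, -0.2]
grip_width: 31.0
finger_force: 0.0
```

Emit:
{"method": "move_arm", "body": {
  "series": [
    [0,0,-0.3,0,0,0,0.3],
    [0,0,-0.8,0,0,0,0.3],
    [0,0,-1,0,0,0,0.2],
    [0,0,-1,0,0,0,0.1],
    [0,0,-0.7,0,0,0,0.1]
  ]
}}

```text
clock: 13.43
position: [506.7, -10.8, 173.9]
orientation: [0.75, 0.661, 0.001, 0.001]
force: [1.1, -0.5, -0.8]
grip_width: 39.5
finger_force: 0.0
```

```bash
python3 -c "
from h import *
st();plan((464,200,165),3.10,15,.1)"
```

```text
t13.4 [506.7 -10.8 173.9] yaw 1.445 z [ 0.003  0.    -1.   ] F [ 1.1 -0.5 -0.8] q [ 0.28  0.43 -0.43  1.96  0.25  0.8  -0.42] w 39.5 f 0.0
[0.34, -0.11, 0.01, 0.0, 0.0, -0.92, 0.1],
[0.35, -0.08, 0.01, 0.0, 0.0, -0.92, 0.1],
[0.36, -0.04, 0.01, 0.0, 0.0, -0.92, 0.1],
[0.36, 0.0, 0.01, 0.0, 0.0, -0.92, 0.1],
[0.36, 0.04, 0.01, 0.0, 0.0, -0.92, 0.1]

[0.35, 0.08, 0.01, 0.0, 0.0, -0.92, 0.1],
[0.34, 0.12, 0.01, 0.0, 0.0, -0.92, 0.1],
[0.32, 0.15, 0.01, 0.0, 0.0, -0.92, 0.1],
[0.3, 0.19, 0.01, 0.0, 0.0, -0.92, 0.1],
[0.28, 0.22, 0.01, 0.0, 0.0, -0.92, 0.1]

[0.26, 0.25, 0.01, 0.0, 0.0, -0.92, 0.1],
[0.23, 0.28, 0.01, 0.0, 0.0, -0.92, 0.1],
[0.19, 0.3, 0.01, 0.0, 0.0, -0.92, 0.1],
[0.16, 0.32, 0.01, 0.0, 0.0, -0.92, 0.1],
[0.12, 0.34, 0.01, 0.0, 0.0, -0.92, 0.1]
```

Emit:
{"method": "move_arm", "body": {
  "series": [
    [0.34,-0.11,0,0,0,-0.92,0.1],
    [0.35,-0.08,0,0,0,-0.92,0.1],
    [0.36,-0.04,0,0,0,-0.92,0.1],
    [0.36,0,0,0,0,-0.92,0.1],
    [0.36,0.04,0,0,0,-0.92,0.1]
  ]
}}

```text
clock: 13.85
position: [491.2, 60.0, 170.9]
orientation: [0.54, 0.842, -0.0, 0.0]
force: [-0.0, -0.6, 0.3]
grip_width: 39.5
finger_force: 0.0
```

Emit:
{"method": "move_arm", "body": {
  "series": [
    [0.35,0.08,0,0,0,-0.92,0.1],
    [0.34,0.12,0,0,0,-0.92,0.1],
    [0.32,0.15,0,0,0,-0.92,0.1],
    [0.3,0.19,0,0,0,-0.92,0.1],
    [0.28,0.22,0,0,0,-0.92,0.1]
  ]
}}

```text
clock: 14.27
position: [477.1, 129.9, 170.8]
orientation: [0.29, 0.957, -0.0, 0.0]
force: [-0.2, -0.6, 0.0]
grip_width: 39.6
finger_force: 0.0
```

Emit:
{"method": "move_arm", "body": {
  "series": [
    [0.26,0.25,0,0,0,-0.92,0.1],
    [0.23,0.28,0,0,0,-0.92,0.1],
    [0.19,0.3,0,0,0,-0.92,0.1],
    [0.16,0.32,0,0,0,-0.92,0.1],
    [0.12,0.34,0,0,0,-0.92,0.1]
  ]
}}

```text
clock: 14.68
position: [462.9, 200.2, 170.7]
orientation: [0.018, 1.0, -0.0, 0.0]
force: [0.4, -0.4, 0.6]
grip_width: 39.7
finger_force: 0.0
```

Emit:
{"method": "move_arm", "body": {
  "series": [
    [0,0,0.5,0,0,0,0.1],
    [0,0,0.6,0,0,0,0.1],
    [0,0,0.6,0,0,0,0.1],
    [0,0,0.4,0,0,0,0.1],
    [0,0,0,0,0,0,0.1]
  ]
}}

```text
clock: 15.1
position: [461.4, 198.6, 84.0]
orientation: [0.02, 1.0, -0.001, -0.002]
force: [0.1, -0.5, 0.1]
grip_width: 39.3
finger_force: 0.0
```

```bash
python3 -c "
from h import *
st();plan((463,200,20),3.10,5,.1)"
```

```text
t15.1 [461.4 198.6  84. ] yaw 3.101 z [-0.004 -0.002 -1.   ] F [ 0.1 -0.5  0.1] q [ 0.07  0.67 -0.73  2.    0.67  0.74  0.46] w 39.3 f 0.0
[-0.01, 0.01, 0.32, -0.0, -0.01, 0.0, 0.1],
[-0.01, 0.01, 0.32, -0.0, -0.01, 0.0, 0.1],
[-0.01, 0.01, 0.32, -0.0, -0.01, 0.0, 0.1],
[-0.01, 0.01, 0.32, -0.0, -0.01, 0.0, 0.1],
[-0.01, 0.01, 0.32, -0.0, -0.01, 0.0, 0.1]
```

Emit:
{"method": "move_arm", "body": {
  "series": [
    [0,0,0.5,0,0,0,0.1],
    [0,0,0.5,0,0,0,0.1],
    [0,0,0.3,0,0,0,0.1],
    [0,0,0.2,0,0,0,0.1],
    [0,0,0,0,0,0,0.1]
  ]
}}

```text
clock: 15.52
position: [462.8, 199.6, 25.5]
orientation: [0.021, 1.0, -0.0, -0.0]
force: [-0.2, -0.6, 0.3]
grip_width: 39.8
finger_force: 0.0
```

Emit:
{"method": "move_arm", "body": {
  "series": [
    [0,0,0.05,0,0,0,0.3],
    [0,0,0,0,0,0,0.5],
    [0,0,0,0,0,0,0.7],
    [0,0,0,0,0,0,0.9],
    [0,0,0,0,0,0,0.9]
  ]
}}

```text
clock: 15.93
position: [463.5, 200.0, 24.5]
orientation: [0.021, 1.0, 0.0, 0.001]
force: [-0.9, -0.6, 3.6]
grip_width: 15.0
finger_force: 8.0
```

Emit:
{"method": "move_arm", "body": {
  "series": [
    [0,0,0,0,0,0,0.9],
    [0,0,0,0,0,0,0.9],
    [0,0,-0.1,0,0,0,0.9],
    [0,0,-0.3,0,0,0,0.9]
  ]
}}

```text
clock: 16.27
position: [462.1, 199.3, 39.4]
orientation: [0.02, 1.0, -0.001, -0.001]
force: [-0.3, 0.0, 0.1]
grip_width: 14.6
finger_force: 8.0
```

Emit:
{"method": "move_arm", "body": {
  "series": [
    [0,0,0.25,0,0,0,0.9],
    [0,0,0.13,0,0,0,0.9],
    [0,0,0,0,0,0,0.9],
    [0,0,0,0,0,0,0.6],
    [0,0,0,0,0,0,0.4]
  ]
}}

```text
clock: 16.68
position: [462.7, 199.7, 24.5]
orientation: [0.021, 1.0, -0.0, -0.0]
force: [-0.4, 0.4, -0.1]
grip_width: 22.2
finger_force: 0.0
```

Emit:
{"method": "move_arm", "body": {
  "series": [
    [0,0,0.05,0,0,0,0.4],
    [0,0,0.06,0,0,0,0.4],
    [0,0,0,0,0,0,0.4],
    [0,0,0,0,0,0,0.6]
  ]
}}

```text
clock: 17.02
position: [462.8, 199.8, 20.1]
orientation: [0.021, 1.0, -0.0, -0.0]
force: [-0.6, -0.9, -0.1]
grip_width: 22.0
finger_force: 0.0
```

Emit:
{"method": "move_arm", "body": {
  "series": [
    [0,0,0,0,0,0,0.8],
    [0,0,0,0,0,0,0.9],
    [0,0,0,0,0,0,0.9],
    [0,0,0,0,0,0,0.9]
  ]
}}

```text
clock: 17.35
position: [463.1, 199.9, 20.4]
orientation: [0.021, 1.0, 0.0, 0.0]
force: [-0.3, 0.4, 0.9]
grip_width: 14.9
finger_force: 8.0
```

Emit:
{"method": "move_arm", "body": {
  "series": [
    [0,0,-0.2,0,0,0,0.9],
    [0,0,-0.7,0,0,0,0.9],
    [0,0,-1,0,0,0,0.9],
    [0,0,-1,0,0,0,0.9],
    [0,0,-0.8,0,0,0,0.9]
  ]
}}

```text
clock: 17.77
position: [463.0, 200.4, 171.3]
orientation: [0.02, 1.0, 0.0, 0.0]
force: [0.8, 0.2, -0.6]
grip_width: 15.0
finger_force: 8.0
```

```bash
python3 -c "
from h import *
st();plan((496,-105,165),1.45,15,.9)"
```

```text
t17.8 [463.  200.4 171.3] yaw 3.101 z [ 0.001  0.001 -1.   ] F [ 0.8  0.2 -0.6] q [ 0.17  0.54 -0.85  1.95  0.52  0.89  0.57] w 15.0 f 8.0
[-0.08, -0.51, 0.01, 0.0, 0.0, 0.92, 0.9],
[-0.13, -0.5, 0.01, 0.0, 0.0, 0.92, 0.9],
[-0.18, -0.48, 0.01, 0.0, 0.0, 0.92, 0.9],
[-0.24, -0.45, 0.01, 0.0, 0.0, 0.92, 0.9],
[-0.28, -0.43, 0.01, 0.0, 0.0, 0.92, 0.9]

[-0.33, -0.39, 0.01, 0.0, 0.0, 0.92, 0.9],
[-0.37, -0.35, 0.01, 0.0, 0.0, 0.92, 0.9],
[-0.41, -0.31, 0.01, 0.0, 0.0, 0.92, 0.9],
[-0.44, -0.26, 0.01, 0.0, 0.0, 0.92, 0.9],
[-0.46, -0.21, 0.01, 0.0, 0.0, 0.92, 0.9]

[-0.49, -0.16, 0.01, 0.0, 0.0, 0.92, 0.9],
[-0.5, -0.11, 0.01, 0.0, 0.0, 0.92, 0.9],
[-0.51, -0.05, 0.01, 0.0, 0.0, 0.92, 0.9],
[-0.51, 0.0, 0.01, 0.0, 0.0, 0.92, 0.9],
[-0.51, 0.06, 0.01, 0.0, 0.0, 0.92, 0.9]
```

Emit:
{"method": "move_arm", "body": {
  "series": [
    [-0.08,-0.51,0,0,0,0.92,0.9],
    [-0.13,-0.5,0,0,0,0.92,0.9],
    [-0.18,-0.48,0,0,0,0.92,0.9],
    [-0.24,-0.45,0,0,0,0.92,0.9],
    [-0.28,-0.43,0,0,0,0.92,0.9]
  ]
}}

```text
clock: 18.18
position: [473.8, 96.8, 169.0]
orientation: [0.295, 0.956, 0.0, 0.0]
force: [-0.1, 0.3, -0.9]
grip_width: 15.2
finger_force: 8.0
```

Emit:
{"method": "move_arm", "body": {
  "series": [
    [-0.33,-0.39,0,0,0,0.92,0.9],
    [-0.37,-0.35,0,0,0,0.92,0.9],
    [-0.41,-0.31,0,0,0,0.92,0.9],
    [-0.44,-0.26,0,0,0,0.92,0.9],
    [-0.46,-0.21,0,0,0,0.92,0.9]
  ]
}}

```text
clock: 18.6
position: [484.9, -4.6, 168.9]
orientation: [0.544, 0.839, 0.0, 0.0]
force: [1.1, 0.2, -0.2]
grip_width: 15.0
finger_force: 8.0
```

Emit:
{"method": "move_arm", "body": {
  "series": [
    [-0.49,-0.16,0,0,0,0.92,0.9],
    [-0.5,-0.11,0,0,0,0.92,0.9],
    [-0.51,-0.05,0,0,0,0.92,0.9],
    [-0.51,0,0,0,0,0.92,0.9],
    [-0.51,0.06,0,0,0,0.92,0.9]
  ]
}}

```text
clock: 19.02
position: [495.4, -106.5, 168.9]
orientation: [0.752, 0.659, 0.0, -0.0]
force: [-0.1, -0.2, -0.8]
grip_width: 15.0
finger_force: 8.0
```

Emit:
{"method": "move_arm", "body": {
  "series": [
    [0,0,0.5,0,0,0,0.9],
    [0,0,0.5,0,0,0,0.9],
    [0,0,0.5,0,0,0,0.9],
    [0,0,0.4,0,0,0,0.9],
    [0,0,0,0,0,0,0.9]
  ]
}}

```text
clock: 19.43
position: [493.4, -105.2, 90.2]
orientation: [0.75, 0.661, -0.001, -0.002]
force: [-0.4, 0.6, -1.2]
grip_width: 15.2
finger_force: 8.0
```

Emit:
{"method": "move_arm", "body": {
  "series": [
    [0,0,0.5,0,0,0,0.9],
    [0,0,0.5,0,0,0,0.9],
    [0,0,0.4,0,0,0,0.9],
    [0,0,0.15,0,0,0,0.9],
    [0,0,0,0,0,0,0.9]
  ]
}}

```text
clock: 19.85
position: [495.1, -105.4, 30.2]
orientation: [0.75, 0.661, -0.0, -0.001]
force: [-0.3, 0.7, -0.9]
grip_width: 15.3
finger_force: 8.0
```

Emit:
{"method": "move_arm", "body": {
  "series": [
    [0,0,0.05,0,0,0,0.9],
    [0,0,0.05,0,0,0,0.9],
    [0,0,0,0,0,0,0.9]
  ]
}}

```text
clock: 20.1
position: [496.1, -105.9, 27.0]
orientation: [0.75, 0.661, 0.0, 0.0]
force: [0.5, -0.5, -0.6]
grip_width: 15.2
finger_force: 8.0
```

Emit:
{"method": "move_arm", "body": {
  "series": [
    [0,0,0.08,0,0,0,0.9],
    [0,0,0.06,0,0,0,0.9],
    [0,0,0,0,0,0,0.9]
  ]
}}

```text
clock: 20.35
position: [495.3, -105.7, 20.5]
orientation: [0.75, 0.661, -0.0, -0.0]
force: [-0.3, 0.1, -0.3]
grip_width: 14.8
finger_force: 8.0
```

Emit:
{"method": "move_arm", "body": {
  "series": [
    [0,0,0.04,0,0,0,0.9],
    [0,0,0,0,0,0,0.9]
  ]
}}

```text
clock: 20.52
position: [495.4, -105.7, 18.9]
orientation: [0.75, 0.661, -0.0, -0.0]
force: [-0.6, 0.3, 0.1]
grip_width: 15.1
finger_force: 8.0
```

Emit:
{"method": "move_arm", "body": {
  "series": [
    [0,0,0.03,0,0,0,0.9],
    [0,0,0,0,0,0,0.9]
  ]
}}

```text
clock: 20.68
position: [495.6, -105.8, 18.0]
orientation: [0.75, 0.661, -0.0, 0.0]
force: [-1.6, 0.5, 1.4]
grip_width: 14.7
finger_force: 8.0
```

Touching the floor; release, rise and back off to the right-front for a clear view.

Emit:
{"method": "move_arm", "body": {
  "series": [
    [0,0,0,0,0,0,0.6],
    [0,0,0,0,0,0,0.5],
    [0,0,0,0,0,0,0.4],
    [0,0,0,0,0,0,0.3],
    [0,0,0,0,0,0,0.3]
  ]
}}

```text
clock: 21.1
position: [495.4, -105.7, 17.8]
orientation: [0.75, 0.661, -0.0, -0.0]
force: [0.1, -0.2, -0.4]
grip_width: 30.7
finger_force: 0.0
```

Emit:
{"method": "move_arm", "body": {
  "series": [
    [0,0,-0.3,0,0,0,0.3],
    [0,0,-0.8,0,0,0,0.3],
    [0,0,-1,0,0,0,0.3],
    [0,0,-1,0,0,0,0.3],
    [0,0,-1,0,0,0,0.3]
  ]
}}

```text
clock: 21.52
position: [494.9, -105.5, 184.4]
orientation: [0.75, 0.661, -0.0, -0.0]
force: [0.9, -0.7, -0.6]
grip_width: 30.5
finger_force: 0.0
```

Emit:
{"method": "move_arm", "body": {
  "series": [
    [0,0,-1,0,0,0,0.3],
    [-0.8,0,0,0,0,0,0.3],
    [-0.8,0,0,0,0,0,0.3],
    [-0.8,0,0,0,0,0,0.3],
    [-0.8,0,0,0,0,0,0.3]
  ]
}}

```text
clock: 21.93
position: [478.9, -234.0, 223.3]
orientation: [0.75, 0.661, 0.0, 0.001]
force: [-0.5, 0.2, 0.4]
grip_width: 30.9
finger_force: 0.0
```

Emit:
{"method": "move_arm", "body": {
  "series": [
    [-0.8,0,0,0,0,0,0.3],
    [-0.8,0,0,0,0,0,0.3],
    [-0.8,0,0,0,0,0,0.3],
    [-0.5,0,0,0,0,0,0.3],
    [0,0,0,0,0,0,0.3]
  ]
}}

```text
clock: 22.35
position: [462.5, -353.3, 222.5]
orientation: [0.753, 0.658, -0.001, 0.001]
force: [-0.6, -0.4, 0.6]
grip_width: 31.0
finger_force: 0.0
```

```bash
python3 -c "
from h import *
import cv2
st()
t=grab_frame('top')[130:225,150:305]
s=grab_frame('side')[135:245,205:310]
a=cv2.resize(t,(489,300),interpolation=cv2.INTER_CUBIC);b=cv2.resize(s,(286,300),interpolation=cv2.INTER_CUBIC)
cv2.imwrite('pics/t6.png',np.hstack([a,b]));st()"
```

```text
t22.4 [ 462.5 -353.3  222.5] yaw 1.437 z [-0.001 -0.003 -1.   ] F [-0.6 -0.4  0.6] q [ 0.84  0.47 -0.35  1.73  0.2   0.97  0.28] w 31.0 f 0.0
t22.4 [ 464.4 -347.9  222.4] yaw 1.443 z [ 0.  0. -1.] F [-0.1 -0.1 -0.3] q [ 0.84  0.47 -0.36  1.73  0.19  0.97  0.27] w 30.9 f 0.0
```

View pics/t6.png

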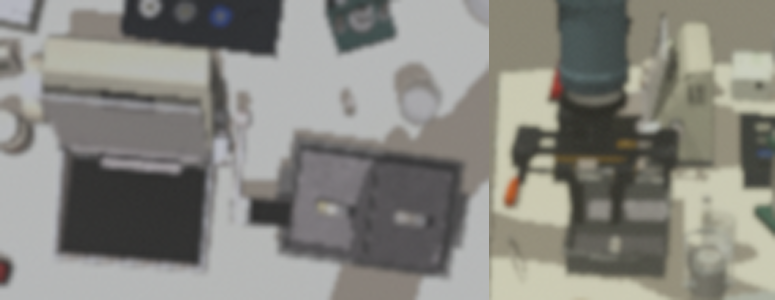

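The tray is empty and the cover is standing open. One vial lies in each compartment, at about (330,208) and (408,218), and the beaker and grey vial haven't moved.

Emit:
{"method": "move_arm", "body": {
  "series": [
    [0,0,0,0,0,0,0.3],
    [0,0,0,0,0,0,0.3],
    [0,0,0,0,0,0,0.3]
  ]
}}

```text
clock: 22.7
position: [465.3, -346.3, 222.2]
orientation: [0.75, 0.662, 0.0, -0.0]
force: [1.0, -0.4, -0.1]
grip_width: 30.6
finger_force: 0.0
```

```bash
python3 -c "
from rig import *
print(close_job())"
```

```text
the job is handed in; nothing more can be done
None
```

The job is handed in after about 23 s of robot time: the lever is latched with the cover standing open, and one vial lies on its side in each tote compartment (the hand-in call returned no verdict).

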